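Cap the hub housing and hold the angle gauge on its stud at the mark

ROBOT

A 7-joint arm with a two-finger parallel gripper is mounted at the origin on the work surface. World frame = base frame: x ahead of the robot, y to its left, z up, the work surface at z = 0. Lengths are in m, angles in rad, forces in N, time in s.
With the tool pointing down it reaches from about 0.425 to 0.925 m from the base axis. Payload 6.8 kg.
Tool frame: the origin (TCP) lies between the finger pads, 19 mm behind the fingertips; this is the grasp point; z points along the fingers, y is the line along which they close (so a half turn about z gives the same grasp; the last joint's range is limited). The gripper opens to 85 mm and grips with 20 to 120 N. Pads are 22 mm wide; open, the fingers measure 114 mm over their backs; the gripper's body (76 mm by 85 mm) begins 54 mm behind the grasp point. The pads swing forward as they close: fully open they stand 13 mm farther back than shut.
Start: joints at [1.089, 0.477, 0.022, 1.555, -0.011, 1.109, -0.083], TCP at [0.246, -0.628, 0.25] pointing down, gripper open.
Joint ranges: [-2.96, 2.96], [-0.34, 2.1], [-1.41, 1.46], [0.24, 2.44], [-1.37, 4.51], [0.17, 1.92], [-2.96, 2.96]. Speed limits (rad/s): [2.39, 2.39, 3.14, 3.14, 3.14, 3.14, 3.14].

INTERFACE

Orientations are given as a rotation vector (axis times angle).
In Python, from bench import status, imaging, workorder gives the robot as it stands.
- The arm moves only by the tool send_rows, never from a script. Its argument "steps" is a list of rows, each an object of numbers: "dx", "dy", "dz": the shift along the tool's x, y, z in cm; "yaw": the turn about the tool's z in degrees; "gripper": the opening, from 0 (shut) to 1 (fully open). A call has 1 to 5 rows; each row is the pose to reach, as a shift and turn from the pose commanded when the call began, along the tool's axes at that moment; what a row does not reach only later rows make up. A row lasts 1/8 s, in which the tool goes at most 62.5 mm and 10.7 degrees, less where a joint would pass 70% of its speed; a pose out of reach is approached as far as the arm can. A call with a gripper value outside its range is refused whole. The fingers move at their own pace and stop on an object; "force" is the grip in N (left out, the last holds). Time passes only in rows, so rows that repeat a pose let the fingers close. It gives the time, the measured TCP pose, the force, the opening and the grip force at its end, in the units of the state.
- status.get_obs(): the state, without advancing time (a new reading comes with each control period).
- imaging.grab_frame(name): name is "scene" or "top"; returns a dict with "color" (384x512x3 uint8, red, green, blue), "depth" (384x512 float32, m along the optical axis (not along the pixel's ray), 0 where there is no reading), "K" (3x3 intrinsics, pixels), "R" (3x3) and "t" (3): a world point X has camera coordinates R X + t. Camera axes: x right, y down, z forward; pixel columns grow to the right and rows downward; lengths in m; the calibration is good to about 2 mm. A picture is of the moment at which its call begins.
- workorder.hand_in(): hands the job in; it is judged then, once.
The state is a dict: "clock": time; "joints": joint angles; "qvel": joint speeds; "tau": joint torques, N m; "tcp_pos": TCP position; "orientation": TCP orientation; "contact_force": force on the tool from outside, world axes, zero at the start; "moment": the same for the moment, N m; "grip_width": finger opening in m; "gripper_force": force on a finger pad.
Only numpy, scipy, OpenCV 4.12 (cv2) and the standard library are available. Lean on these libraries where they do the work, as an engineer would, in place of code of your own. Each camera call takes 0.05 s, during which the arm holds its last target. There are 200 camera calls.

TASK

Set the loose aluminium cover, stud up, onto the open rim of the grey housing so that it sits seated and level, and let go of it. Then take the blue angle gauge by its black grip, rest the middle of its foot lightly on the uneven top of the cover's stud, and rock it until the swinging needle settles on the red mark. Finish while still holding the gauge there, steady and in light contact with the stud; leave everything else on the bench where it is and drop or topple nothing.

Things in the scene. Friction and masses are not known exactly. Their poses are not given: they have to be found in the camera images.
- housing: Grey cast hub housing, an open round pot fixed to the bench (it does not move): outer diameter 116 mm, 65 mm high, bore 92 mm at the rim, four small feet outside at the bottom. Origin at the centre of its underside, z up.
- housing_rim (a point): Centre of the housing's open mouth, at the height of the rim (65 mm above the bench).
- cover: Loose round aluminium cover, 0.4 kg, stud up on the bench. From the underside up: spigot 84 mm across, 8 mm deep (4 mm clearance all round in the bore); plate 116 mm across, 8 to 16 mm up; dark steel stud 26 mm across, straight sides from 16 to 42 mm up (grip it here), domed above. Origin at the centre of the spigot's underside, z up; seated, it is 57 mm above the bench.
- cover_seat (a point): Point on the cover's axis at the height of the plate's underside (8 mm above the cover's origin), which rests on the rim: when seated it coincides with housing_rim, give or take the clearance.
- stud_top (a point): Top of the cover's stud, on its axis, 47.6 mm above the cover's origin. The top is uneven: a dome of 18 mm radius (centre on the axis, 29.6 mm above the cover's origin) with two cast pips about 1 mm proud on its flanks, so the gauge's flat foot rests on it at one spot and can rock any way.
- gauge: Blue angle gauge, 0.35 kg, 160 mm tall, upright on the bench. Steel foot 60 mm along its y, 36 along x, 10 thick; round dial 104 mm across, 22 thick, centre 66 mm above the foot's underside, white face to the gauge's +x; above it a black grip 26 mm wide along y, 22 along x, from 116 to 160 mm. Origin at the centre of the foot's underside, z up through the grip, x out of the dial's face.
- gauge_foot (a point): Centre of the underside of the gauge's foot (the gauge's origin).
- gauge_grip (a point): Point in the gauge's grip 140 mm above the foot's underside, where the TCP fits.
- needle (a joint): Angle of the black swinging needle, rad, about the gauge's own x axis: 0 points to the grip, positive leans to the gauge's -y. A damped pendulum (period about 0.7 s, settles in about 1.5 s) that stays plumb: when the gauge is turned by a about its own x axis the needle settles at -a. It is behind the dial's window and cannot be touched.
- mark (a joint): Angle of the red mark on the dial, rad, same axis and sense as the needle, 0.17 to 0.40; differs from run to run, fixed during a run. The needle is on the mark when both joints agree: the gauge must be turned from upright by minus this value about its own x axis, leaning its grip towards its +y.
- needle_tip (a point): Point near the needle's tip, 44 mm from the dial's centre (which is 66 mm above the foot), 14.6 mm towards +x.
- mark_point (a point): Middle of the red mark at the same 44 mm radius and depth. The mark is 8 mm wide.
- offcut: Bystander: brown timber offcut 50 x 110 x 45 mm; origin at the centre of its underside.
- bearing: Bystander: steel bearing ring 72 mm in diameter, 20 mm high; origin at the centre of its underside.
- clamp_a: Bystander: grey cast clamp ring 90 mm in diameter, 22 mm high, with a lug to 63 mm from its centre, lower of a stack of two; origin at the centre of its underside.
- clamp_b: Bystander: the same kind of ring, on top of clamp_a.
- wrench: Bystander: wrench lying on the bench, origin in the middle of its underside.
- tin: Bystander: green tin 66 mm in diameter, 100 mm high; origin at the centre of its underside.
- gear: Bystander: steel gear about 88 mm in diameter, 28 mm high; origin at the centre of its underside.
Not all that is in view belongs to the job. Leave any green look-alike of the cover alone.

How it is judged:
By the outcome, as a careful person would: the job done as asked, in the order asked, and still so for the second after the job is handed in, while the arm keeps its last pose, push and grip.
It also fails if it takes over 64 s, if anything falls off the work surface, if the arm or the gripper's body presses on something with over 40 N, if the wrist force passes 120 N, or if a joint passes its speed limit or range.

## Working session

There is one attempt and no reset: what is moved stays moved. The work goes in short steps, Python scripts to look and compute and a tool call to move; the robot and the scene stay as the last step left them, time stands still between calls to the robot, and variables do not carry over. Pictures are saved under pics/ and viewed, at most 10 in all, crops included, and the job is handed in when it is done.

Besides the shell and the picture viewer there is one more tool, called by a JSON object that holds its "name" and its "arguments", one argument or row to a line. send_rows: Moves the arm, as the interface text tells. Its arguments: {"type":"object","properties":{"steps":{"type":"array"},"force":{"type":"number"}},"required":["steps"]}

```bash
mkdir -p pics; cat > h.py <<'E'
import numpy as np, cv2
from bench import status, imaging, workorder
def grab(n,save=None):
    f=imaging.grab_frame(n)
    if save: cv2.imwrite('pics/'+save,f['color'][:,:,::-1])
    return f
def cloud(f):
    d=f['depth']; v,u=np.mgrid[:d.shape[0],:d.shape[1]]
    K=f['K']; c=np.stack([(u-K[0,2])/K[0,0]*d,(v-K[1,2])/K[1,1]*d,d],-1)
    X=(c-f['t'])@f['R']; X[d==0]=np.nan; return X
E
python3 - <<'E'
from h import *
a=grab('scene'); b=grab('top')
im=np.hstack([a['color'],b['color']])[:,:,::-1]
cv2.imwrite('pics/a.png',a['color'][:,:,::-1]);cv2.imwrite('pics/b.png',cv2.resize(b['color'][:,:,::-1],(800,600)))
np.savez('f0.npz',a=cloud(a),b=cloud(b),ac=a['color'],bc=b['color'])
for f in(a,b): print(-f['R'].T@f['t'],f['R'][2],f['K'][0,0])
print(status.get_obs())
E
```

```text
[ 0.86654884 -0.58437598  0.96656379] [-0.29400144  0.53745548 -0.79038267] 356.0670371712023
[ 0.40129377 -0.02257681  1.18214751] [ 0.15659002  0.02759858 -0.98727802] 401.3567592875194
{'clock': 0.1, 'joints': array([ 1.08889405,  0.477716  ,  0.02237882,  1.55632539, -0.01153639,
        1.10932866, -0.08311844]), 'qvel': array([ 0.00205573, -0.00149032, -0.00015678, -0.00285198,  0.00135464,
       -0.00130264,  0.00057174]), 'tau': array([ 4.00024146e-03, -5.97759354e+01,  1.61338694e+00, -2.81956118e+01,
        1.27910654e-02,  5.01052142e-03, -1.26200712e-05]), 'tcp_pos': array([ 0.24628021, -0.62793129,  0.24913606]), 'orientation': array([-3.08532457e+00, -5.83386081e-01,  6.40305578e-04]), 'contact_force': array([-0.12640295,  0.09912233, -0.23777292]), 'moment': array([-0.03403716,  0.02368017,  0.03570876]), 'gripper_force': 0.0, 'grip_width': 0.0851601596477884}
```

View pics/a.png

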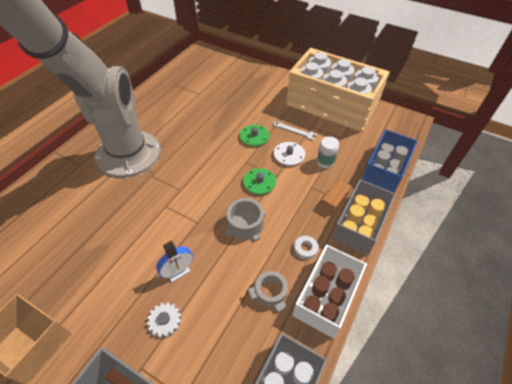

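View pics/b.png

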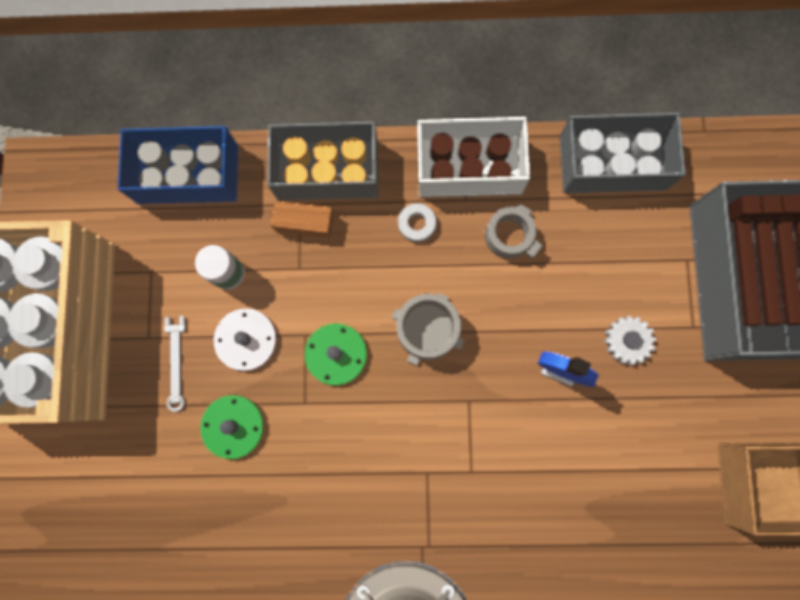

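The top view shows three cover-like discs (800x600 px): the white/aluminium one at (245,340), and green ones at (335,355) and (232,428). The description says aluminium, so it is the (245,340) disc. The housing is at (428,328), the gauge at (568,370) and the gear at (630,340). In the scene view the dial faces the camera at (175,262). Next I'll take a confirming crop and measure.

```bash
python3 - <<'E'
from h import *
z=np.load('f0.npz'); 
a,b=z['ac'],z['bc']
c1=cv2.resize(b[190:310,110:270],(480,360),interpolation=cv2.INTER_CUBIC)
c2=cv2.resize(a[225:295,135:215],(411,360),interpolation=cv2.INTER_CUBIC)[:, :320]
cv2.imwrite('pics/c.png',np.hstack([c1,c2])[:,:,::-1])
def circ(P):
    A=np.c_[2*P[:,:2],np.ones(len(P))]; s=np.linalg.lstsq(A,(P[:,:2]**2).sum(1),rcond=None)[0]
    return s[:2],np.sqrt(s[2]+s[:2]@s[:2])
k=800/512
def sel(X,px,r,zl,zh):
    v,u=np.mgrid[:384,:512]; m=((u-px[0])**2+(v-px[1])**2<r*r)&(X[...,2]>zl)&(X[...,2]<zh); return m
for nm in 'ba':
  X=z[nm]
  for n,px,r in ([('cover',(245/k,340/k),28),('g1',(335/k,355/k),28),('hous',(428/k,328/k),32)] if nm=='b' else [('cover',(289,153),28),('hous',(245,217),32)]):
    m=sel(X,px,r,.006,.2); P=X[m]
    print(nm,n,'z hist',np.histogram(P[:,2],bins=np.arange(0,.09,.008))[0], z[nm+'c'][m].mean(0).round())
    if n=='hous': P=P[(P[:,2]>.058)&(P[:,2]<.072)]
    else: S=P[(P[:,2]>.03)]; print('  stud',S[:,:2].mean(0),len(S),S[:,2].max()); P=P[(P[:,2]>.011)&(P[:,2]<.021)]
    e=cv2.minEnclosingCircle((P[:,:2]*1000).astype(np.float32)); 
    mid=(P[:,:2].max(0)+P[:,:2].min(0))/2; print('  plate mean',P.mean(0),'mid',mid,'ext',np.ptp(P[:,:2],0),'encl',e)
for nm,px,r in(('b',(568/k,370/k),28),('a',(174,260),28)):
  X=z[nm]; m=sel(X,px,r,.006,.2);P=X[m];C=z[nm+'c'][m].astype(int)
  for n,q in (('grip',P[:,2]>.122),('dial',(P[:,2]>.03)&(P[:,2]<.112)),('foot',P[:,2]<.013)):
    Q=P[q]; 
    if len(Q)<5: continue
    w,V=np.linalg.eigh(np.cov(Q[:,:2].T)); print(nm,n,len(Q),Q.mean(0),'axis',V[:,1],np.sqrt(w),'max',Q.max(0),'min',Q.min(0))
E
```

```text
b cover z hist [  4 482 647   6  11  47  13   0   0   0   0] [225. 219. 218.]
  stud [0.52388381 0.29271046] 73 0.05087708996159075
  plate mean [0.52406399 0.29328892 0.01631475] mid [0.52391894 0.29341233] ext [0.1126326  0.11349457] encl ((524.0227661132812, 294.2754211425781), 58.40171432495117)
b g1 z hist [  8 507 654   2   4  49  15   0   0   0   0] [ 82. 167.  85.]
  stud [0.49390351 0.12208557] 68 0.05184936953624911
  plate mean [0.49349238 0.12303402 0.01628427] mid [0.49398236 0.12423264] ext [0.11123942 0.11485939] encl ((494.1889953613281, 123.64920043945312), 58.072288513183594)
b hous z hist [216 539  23  29  20  22  22 149 370   0   0] [143. 134. 123.]
  plate mean [ 0.53730322 -0.0498622   0.06519326] mid [ 0.53751133 -0.04962038] ext [0.11355152 0.11266525] encl ((538.1760864257812, -50.07151412963867), 57.98845291137695)
a cover z hist [ 46 228 395  12  12  27   6   0   0   0   0] [207. 201. 195.]
  stud [0.52842316 0.2921545 ] 46 0.050855738779796274
  plate mean [0.52326156 0.2891564  0.01668284] mid [0.49892526 0.29903667] ext [0.17050509 0.27436173] encl ((502
[... 721 characters left out ...]
28492] axis [0.61876852 0.78557337] [0.02343606 0.02417809] max [ 0.52708534 -0.24270284  0.01286402] min [ 0.38554135 -0.35845967  0.00600996]
a grip 159 [ 0.46177682 -0.29420886  0.15016101] axis [0.63556261 0.77204933] [0.00690824 0.00783965] max [ 0.47287506 -0.27538493  0.16294274] min [ 0.44402227 -0.30681611  0.12219444]
a dial 608 [ 0.46486928 -0.29685697  0.07750907] axis [0.43950949 0.89823795] [0.00546776 0.02939147] max [ 0.48996412 -0.24207843  0.11199506] min [ 0.42541819 -0.34150521  0.03004181]
a foot 87 [ 0.46762142 -0.29571755  0.00989277] axis [0.67919199 0.73396066] [0.01251411 0.02108938] max [ 0.4884493  -0.2315949   0.01298439] min [ 0.36484987 -0.32495611  0.00602378]
```

View pics/c.png

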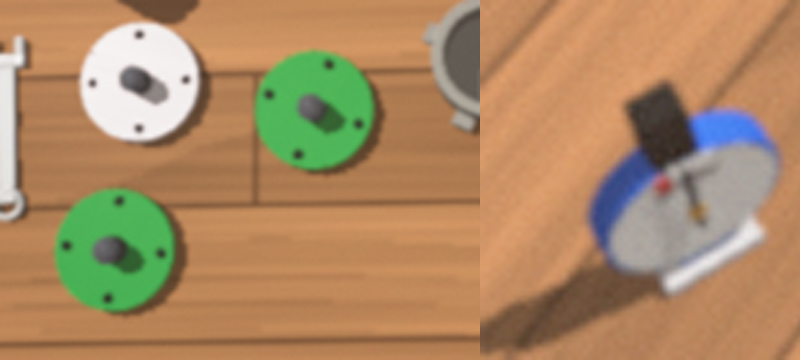

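The crop confirms it: the white disc, at world (0.524, 0.293) with plate top at 16 mm, is the aluminium cover, and the two green ones are look-alikes. The dial's red mark is left of the needle, so it lies towards -y, and gauge +y ≈ (0.45, 0.89). Moving now.

{"name": "send_rows", "arguments": {
  "steps": [
    {"dx": 39, "dy": -30.5},
    {"dx": 39, "dy": -30.5},
    {"dx": 39, "dy": -30.5},
    {"dx": 39, "dy": -30.5},
    {"dx": 39, "dy": -30.5}
  ]
}}

```text
validation failed for argument at $.st...
```

```bash
cat >> h.py <<'E'
from scipy.spatial.transform import Rotation as Ro
def go(tgt,ydir=None):
    o=status.get_obs(); R=Ro.from_rotvec(o['orientation']).as_matrix(); d=R.T@(np.array(tgt)-o['tcp_pos'])*100
    s='clock %.2f pos %s  d(cm) %s'%(o['clock'],o['tcp_pos'].round(4),d.round(2))
    if ydir is not None:
        y=R.T@np.array([*ydir,0.]); a=np.degrees(np.arctan2(-y[0],y[1])); s+=' yaw %.1f (or %.1f)'%(a,a-180*np.sign(a))
    print(s,'F',o['contact_force'].round(1),'w %.4f gf %.1f'%(o['grip_width'],o['gripper_force']),'j7 %.2f'%o['joints'][6], 'toolz',R[:,2].round(3))
E
python3 -c "
from h import *
go((.524,.293,.25));go((.524,.293,.036))"
```

```text
clock 0.10 pos [ 0.2463 -0.6279  0.2491]  d(cm) [ 5.948e+01 -7.560e+01  3.000e-02] F [-0.1  0.1 -0.2] w 0.0852 gf 0.0 j7 -0.08 toolz [-0.001  0.001 -1.   ]
clock 0.10 pos [ 0.2463 -0.6279  0.2491]  d(cm) [ 59.48 -75.56  21.43] F [-0.1  0.1 -0.2] w 0.0852 gf 0.0 j7 -0.08 toolz [-0.001  0.001 -1.   ]
```

The call was refused on its arguments, so I'll try one row with all the fields filled in.

{"name": "send_rows", "arguments": {
  "steps": [
    {"dx": 5, "dy": -4, "dz": 0, "yaw": 0, "gripper": 1}
  ]
}}

```text
clock: 0.22
tcp_pos: [0.2739, -0.577, 0.2491]
orientation: [3.088, 0.571, -0.004]
contact_force: [1.5, 0.5, -0.8]
grip_width: 0.0854
gripper_force: 0.0
```

{"name": "send_rows", "arguments": {
  "steps": [
    {"dx": 6.2, "dy": 0, "dz": 0, "yaw": 0, "gripper": 1},
    {"dx": 12, "dy": 0, "dz": 0, "yaw": 0, "gripper": 1},
    {"dx": 16, "dy": -5, "dz": 0, "yaw": 0, "gripper": 1},
    {"dx": 20, "dy": -10, "dz": 0, "yaw": 0, "gripper": 1},
    {"dx": 24, "dy": -15, "dz": 0, "yaw": 0, "gripper": 1}
  ]
}}

```text
clock: 0.85
tcp_pos: [0.4453, -0.3492, 0.2496]
orientation: [-3.086, -0.584, 0.001]
contact_force: [0.9, -0.3, -0.4]
grip_width: 0.0853
gripper_force: 0.0
```

```bash
python3 -c "
from h import *
go((.524,.293,.25));go((.524,.293,.036))"
```

```text
clock 0.85 pos [ 0.4453 -0.3492  0.2496]  d(cm) [ 3.079e+01 -5.691e+01 -2.000e-02] F [ 0.9 -0.3 -0.4] w 0.0853 gf 0.0 j7 -0.67 toolz [-0.  0. -1.]
clock 0.85 pos [ 0.4453 -0.3492  0.2496]  d(cm) [ 30.79 -56.9   21.38] F [ 0.9 -0.3 -0.4] w 0.0853 gf 0.0 j7 -0.67 toolz [-0.  0. -1.]
```

{"name": "send_rows", "arguments": {
  "steps": [
    {"dx": 30.8, "dy": -57, "dz": 0, "yaw": 0, "gripper": 1},
    {"dx": 30.8, "dy": -57, "dz": 0, "yaw": 0, "gripper": 1},
    {"dx": 30.8, "dy": -57, "dz": 0, "yaw": 0, "gripper": 1},
    {"dx": 30.8, "dy": -57, "dz": 0, "yaw": 0, "gripper": 1},
    {"dx": 30.8, "dy": -57, "dz": 0, "yaw": 0, "gripper": 1}
  ]
}}

```text
clock: 1.48
tcp_pos: [0.4826, -0.0393, 0.25]
orientation: [3.087, 0.583, 0.0]
contact_force: [1.0, 0.3, 0.6]
grip_width: 0.0853
gripper_force: 0.0
```

```bash
python3 -c "
from h import *
go((.524,.293,.25))"
```

```text
clock 1.48 pos [ 0.4826 -0.0393  0.25  ]  d(cm) [ 1.598e+01 -2.942e+01 -1.000e-02] F [1.  0.3 0.6] w 0.0853 gf 0.0 j7 -1.31 toolz [ 0. -0. -1.]
```

{"name": "send_rows", "arguments": {
  "steps": [
    {"dx": 16, "dy": -29.4, "dz": 0, "yaw": 0, "gripper": 1},
    {"dx": 16, "dy": -29.4, "dz": 0, "yaw": 0, "gripper": 1},
    {"dx": 16, "dy": -29.4, "dz": 0, "yaw": 0, "gripper": 1},
    {"dx": 16, "dy": -29.4, "dz": 0, "yaw": 0, "gripper": 1},
    {"dx": 16, "dy": -29.4, "dz": 0, "yaw": 0, "gripper": 1}
  ]
}}

```text
clock: 2.1
tcp_pos: [0.5217, 0.2705, 0.2497]
orientation: [3.087, 0.583, -0.0]
contact_force: [0.8, -1.1, 1.0]
grip_width: 0.0854
gripper_force: 0.0
```

{"name": "send_rows", "arguments": {
  "steps": [
    {"dx": 0, "dy": 0, "dz": 6, "yaw": 0, "gripper": 1},
    {"dx": 0, "dy": 0, "dz": 11, "yaw": 0, "gripper": 1},
    {"dx": 0, "dy": 0, "dz": 15, "yaw": 0, "gripper": 1},
    {"dx": 0, "dy": 0, "dz": 16, "yaw": 0, "gripper": 1},
    {"dx": 0, "dy": 0, "dz": 16, "yaw": 0, "gripper": 1}
  ]
}}

```text
clock: 2.72
tcp_pos: [0.5218, 0.269, 0.0902]
orientation: [3.087, 0.584, -0.001]
contact_force: [0.7, -0.3, 0.9]
grip_width: 0.0852
gripper_force: 0.0
```

```bash
python3 -c "
from h import *
go((.524,.293,.037))"
```

```text
clock 2.73 pos [0.5218 0.269  0.0902]  d(cm) [ 1.08 -2.15  5.32] F [ 0.7 -0.3  0.9] w 0.0852 gf 0.0 j7 -2.03 toolz [-0. -0. -1.]
```

{"name": "send_rows", "arguments": {
  "steps": [
    {"dx": 1.1, "dy": -2.15, "dz": 0, "yaw": 0, "gripper": 1},
    {"dx": 1.1, "dy": -2.15, "dz": 0.5, "yaw": 0, "gripper": 1},
    {"dx": 1.1, "dy": -2.15, "dz": 3, "yaw": 0, "gripper": 1},
    {"dx": 1.1, "dy": -2.15, "dz": 5.3, "yaw": 0, "gripper": 1},
    {"dx": 1.1, "dy": -2.15, "dz": 5.3, "yaw": 0, "gripper": 1}
  ]
}}

```text
clock: 3.35
tcp_pos: [0.5233, 0.2927, 0.0361]
orientation: [3.086, 0.584, -0.003]
contact_force: [0.2, 0.1, 0.5]
grip_width: 0.0856
gripper_force: 0.0
```

{"name": "send_rows", "arguments": {
  "force": 50,
  "steps": [
    {"dx": 0, "dy": 0, "dz": 0, "yaw": 0, "gripper": 0},
    {"dx": 0, "dy": 0, "dz": 0, "yaw": 0, "gripper": 0},
    {"dx": 0, "dy": 0, "dz": 0, "yaw": 0, "gripper": 0},
    {"dx": 0, "dy": 0, "dz": 0, "yaw": 0, "gripper": 0},
    {"dx": 0, "dy": 0, "dz": 0, "yaw": 0, "gripper": 0}
  ]
}}

```text
clock: 3.98
tcp_pos: [0.5246, 0.2935, 0.038]
orientation: [-3.086, -0.584, -0.002]
contact_force: [-1.0, 0.4, 5.9]
grip_width: 0.0246
gripper_force: 48.9
```

```bash
python3 -c "
from h import *
go((.538,-.050,.15))"
```

```text
clock 3.98 pos [0.5246 0.2935 0.038 ]  d(cm) [-11.28  32.46 -11.23] F [-1.   0.4  5.9] w 0.0246 gf 48.9 j7 -2.10 toolz [ 0.001  0.001 -1.   ]
```

{"name": "send_rows", "arguments": {
  "steps": [
    {"dx": 0, "dy": 0, "dz": -2, "yaw": 0, "gripper": 0},
    {"dx": 0, "dy": 0, "dz": -6, "yaw": 0, "gripper": 0},
    {"dx": 0, "dy": 0, "dz": -11, "yaw": 0, "gripper": 0},
    {"dx": -1, "dy": 3, "dz": -13, "yaw": 0, "gripper": 0},
    {"dx": -2.5, "dy": 7, "dz": -13, "yaw": 0, "gripper": 0}
  ]
}}

```text
clock: 4.6
tcp_pos: [0.5273, 0.2196, 0.1702]
orientation: [-3.085, -0.587, -0.008]
contact_force: [0.2, -1.1, -3.5]
grip_width: 0.0241
gripper_force: 49.6
```

```bash
python3 -c "
from h import *
go((.538,-.050,.165))"
```

```text
clock 4.60 pos [0.5273 0.2196 0.1702]  d(cm) [-8.91 25.47  0.46] F [ 0.2 -1.1 -3.5] w 0.0241 gf 49.6 j7 -1.89 toolz [ 0.004  0.003 -1.   ]
```

{"name": "send_rows", "arguments": {
  "steps": [
    {"dx": -2, "dy": 5.5, "dz": 0, "yaw": 0, "gripper": 0},
    {"dx": -4, "dy": 11, "dz": 0, "yaw": 0, "gripper": 0},
    {"dx": -6, "dy": 17, "dz": 0, "yaw": 0, "gripper": 0},
    {"dx": -8, "dy": 22, "dz": 0, "yaw": 0, "gripper": 0},
    {"dx": -8.9, "dy": 25.5, "dz": 0, "yaw": 0, "gripper": 0}
  ]
}}

```text
clock: 5.22
tcp_pos: [0.5356, -0.0547, 0.1677]
orientation: [3.087, 0.579, -0.001]
contact_force: [0.3, -0.1, -4.0]
grip_width: 0.0243
gripper_force: 49.6
```

{"name": "send_rows", "arguments": {
  "steps": [
    {"dx": 0, "dy": 0, "dz": 0, "yaw": 0, "gripper": 0},
    {"dx": 0, "dy": 0, "dz": 0, "yaw": 0, "gripper": 0}
  ]
}}

```text
clock: 5.48
tcp_pos: [0.5364, -0.0506, 0.1675]
orientation: [-3.086, -0.584, -0.0]
contact_force: [-0.0, -0.9, -3.1]
grip_width: 0.0243
gripper_force: 49.6
```

```bash
python3 - <<'E'
from h import *
go((.538,-.050,.10))
f=grab('top'); X=cloud(f)
c=f['color']
cv2.imwrite('pics/d.png',cv2.resize(c[140:300,180:360],(540,480))[:,:,::-1])
# cover plate while held: points near z expected
v,u=np.mgrid[:384,:512]
m=(np.hypot(X[...,0]-.538,X[...,1]+.05)<.075)&(X[...,2]>.115)&(X[...,2]<.16)
P=X[m]; print(len(P),P.min(0),P.max(0),np.median(P[:,2]),(P.min(0)+P.max(0))/2)
g=cloud(grab('scene'));m=(np.hypot(g[...,0]-.538,g[...,1]+.05)<.075)&(g[...,2]>.115)&(g[...,2]<.16)
P=g[m];print(len(P),P.min(0),P.max(0),np.median(P[:,2]))
E
```

```text
clock 5.47 pos [ 0.5364 -0.0506  0.1675]  d(cm) [0.17 0.01 6.75] F [-0.  -0.9 -3.1] w 0.0243 gf 49.6 j7 -1.37 toolz [ 0.     0.001 -1.   ]
49 [ 0.4891091  -0.01812383  0.14001485] [0.55462329 0.0068108  0.15171662] 0.14561953016749948 [ 0.52186619 -0.00565651  0.14586573]
813 [ 0.48083969 -0.10592535  0.1382701 ] [0.59665557 0.00891256 0.15990652] 0.14611511643059932
```

View pics/d.png

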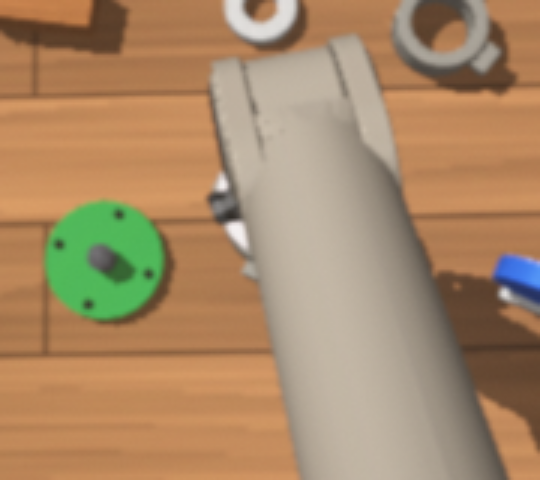

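The arm hides the housing in this view, and part of the green look-alike is clear at (105,260). From the scene depth, the held cover is centred at (0.539,-0.0485), within about 1 mm of the housing axis, and it's level. I'll lower it.

{"name": "send_rows", "arguments": {
  "steps": [
    {"dx": 0.1, "dy": 0.1, "dz": 3, "yaw": 0, "gripper": 0},
    {"dx": 0.1, "dy": 0.1, "dz": 5, "yaw": 0, "gripper": 0},
    {"dx": 0.1, "dy": 0.1, "dz": 6.3, "yaw": 0, "gripper": 0},
    {"dx": 0.1, "dy": 0.1, "dz": 7, "yaw": 0, "gripper": 0},
    {"dx": 0.1, "dy": 0.1, "dz": 7.3, "yaw": 0, "gripper": 0}
  ]
}}

```text
clock: 6.2
tcp_pos: [0.5379, -0.0513, 0.0949]
orientation: [3.087, 0.584, -0.001]
contact_force: [-10.4, 0.6, 23.9]
grip_width: 0.0245
gripper_force: 52.3
```

{"name": "send_rows", "arguments": {
  "steps": [
    {"dx": 0, "dy": 0, "dz": 0.1, "yaw": 0, "gripper": 0},
    {"dx": 0, "dy": 0, "dz": 0.1, "yaw": 0, "gripper": 0}
  ]
}}

```text
clock: 6.45
tcp_pos: [0.5379, -0.0513, 0.0949]
orientation: [3.086, 0.584, 0.0]
contact_force: [-5.9, 0.3, 11.9]
grip_width: 0.0244
gripper_force: 51.4
```

```bash
python3 - <<'E'
from h import *
go((.538,-.050,.0945))
g=cloud(grab('scene'));m=(np.hypot(g[...,0]-.538,g[...,1]+.05)<.07)&(g[...,2]>.069)&(g[...,2]<.085)
P=g[m];print(len(P),P.min(0),P.max(0),np.median(P[:,2]))
A=np.c_[P[:,:2]-[.538,-.05],np.ones(len(P))];print(np.linalg.lstsq(A,P[:,2],rcond=None)[0])
E
```

```text
clock 6.45 pos [ 0.5379 -0.0513  0.0949]  d(cm) [ 0.05 -0.12  0.04] F [-5.9  0.3 11.9] w 0.0244 gf 51.4 j7 -1.42 toolz [ 0. -0. -1.]
719 [ 0.48320298 -0.1082169   0.06912186] [0.59847671 0.00775472 0.08440293] 0.07385792378075623
[-0.00067933  0.00513069  0.07389891]
```

{"name": "send_rows", "arguments": {
  "steps": [
    {"dx": 0, "dy": 0, "dz": 0, "yaw": 0, "gripper": 1},
    {"dx": 0, "dy": 0, "dz": 0, "yaw": 0, "gripper": 1},
    {"dx": 0, "dy": 0, "dz": 0, "yaw": 0, "gripper": 1},
    {"dx": 0, "dy": 0, "dz": -3, "yaw": 0, "gripper": 1},
    {"dx": 0, "dy": 0, "dz": -8, "yaw": 0, "gripper": 1}
  ]
}}

```text
clock: 7.12
tcp_pos: [0.5368, -0.0518, 0.1724]
orientation: [-3.086, -0.584, 0.006]
contact_force: [0.7, -0.1, 0.3]
grip_width: 0.0852
gripper_force: 0.0
```

{"name": "send_rows", "arguments": {
  "steps": [
    {"dx": 0, "dy": 5, "dz": -3, "yaw": 0, "gripper": 1},
    {"dx": 0, "dy": 10, "dz": -6, "yaw": 0, "gripper": 1},
    {"dx": 0, "dy": 15, "dz": -6, "yaw": 0, "gripper": 1},
    {"dx": 0, "dy": 15, "dz": -6, "yaw": 0, "gripper": 1}
  ]
}}

```text
clock: 7.62
tcp_pos: [0.593, -0.1969, 0.2329]
orientation: [3.087, 0.572, 0.0]
contact_force: [-1.1, -0.3, -0.5]
grip_width: 0.0857
gripper_force: 0.0
```

```bash
python3 - <<'E'
from h import *
go((.455,-.29,.25),(.89,-.455))
go((.455,-.29,.14),(.89,-.455))
for n in('scene','top'):
  g=cloud(grab(n));m=(np.hypot(g[...,0]-.538,g[...,1]+.05)<.07)&(g[...,2]>.068)&(g[...,2]<.08)
  P=g[m];print(len(P),(P.min(0)+P.max(0))/2,np.ptp(P,0),np.median(P[:,2]))
  A=np.c_[P[:,:2]-[.538,-.05],np.ones(len(P))];print(np.linalg.lstsq(A,P[:,2],rcond=None)[0])
  m=(np.hypot(g[...,0]-.538,g[...,1]+.05)<.03)&(g[...,2]>.085)&(g[...,2]<.13);print('stud',g[m].mean(0),g[m].max(0))
# gauge: dial fit in scene
g=np.load('f0.npz')
for k in 'ab':
  X=g[k];c=g[k+'c'].astype(int)
  m=(np.hypot(X[...,0]-.458,X[...,1]+.29)<.06)&(X[...,2]>.125)&(X[...,2]<.17)
  P=X[m];T=P[P[:,2]>.157];print(k,len(T),cv2.minAreaRect((T[:,:2]*1000).astype(np.float32)),T[:,:2].mean(0))
  m=(np.hypot(X[...,0]-.458,X[...,1]+.29)<.065)&(X[...,2]>.025)&(X[...,2]<.112)
  P=X[m];nrm=np.array([.89,-.456]);t=P[:,:2]@nrm
  h,e=np.histogram(t,bins=25);print(h,e[[0,-1]])
  y=np.array([.456,.89]);s=P[:,:2]@y;print('y ext',s.min(),s.max())
E
```

```text
clock 7.62 pos [ 0.593  -0.1969  0.2329]  d(cm) [-16.22   3.75  -1.69] yaw -41.9 (or 138.1) F [-1.1 -0.3 -0.5] w 0.0857 gf 0.0 j7 -1.11 toolz [ 0.001 -0.002 -1.   ]
clock 7.62 pos [ 0.593  -0.1969  0.2329]  d(cm) [-16.22   3.72   9.31] yaw -41.9 (or 138.1) F [-1.1 -0.3 -0.5] w 0.0857 gf 0.0 j7 -1.11 toolz [ 0.001 -0.002 -1.   ]
542 [ 0.55873458 -0.04958767  0.07400468] [0.08030096 0.11503893 0.01180497] 0.07385859893746868
[-0.00883451  0.00359847  0.07405513]
stud [ 0.54575093 -0.05419434  0.09852685] [ 0.5539366  -0.03848211  0.10660605]
1261 [ 0.53938634 -0.05062164  0.07389857] [0.11343986 0.11408613 0.01178878] 0.07346467751024906
[-0.00206376 -0.00119982  0.07349921]
stud [ 0.53771368 -0.05066403  0.10178369] [ 0.55127769 -0.03792241  0.10834039]
a 80 ((457.9140319824219, -291.4379577636719), (25.832006454467773, 22.20435905456543), 64.00486755371094) [ 0.45802049 -0.29186103]
[  1   3   9   5   6   5   5   5   5  11   8   4   6   9   5  10   7  11
  25  89 175 136  60  14   9] [0.52761602 0.55606762]
y ext -0.1018305631578092 0.0006484976811138603
b 89 ((455.0242614746094, -292.5112609863281), (25.8697566986084, 21.77387809753418), 64.38575744628906) [ 0.45513177 -0.29186237]
[32 61 49 17 10  6  6  9  5  8  8  9  6 11  4  8  9  7  6  7  7  3  5  3
  3] [0.52582099 0.55111276]
y ext -0.10232254835148687 -0.0003560944241323514
```

The cover is seated and level: plate top 73.5 to 73.9 mm against a nominal 73, centred at about (0.5385,-0.050), tilt under 0.01. Next, the gauge.

{"name": "send_rows", "arguments": {
  "steps": [
    {"dx": -4, "dy": 1, "dz": 0, "yaw": -10, "gripper": 1},
    {"dx": -8, "dy": 2, "dz": 0, "yaw": -20, "gripper": 1},
    {"dx": -13, "dy": 3, "dz": 0, "yaw": -30, "gripper": 1},
    {"dx": -16.3, "dy": 3.7, "dz": 0, "yaw": -40, "gripper": 1},
    {"dx": -16.3, "dy": 3.7, "dz": 0, "yaw": -42.6, "gripper": 1}
  ]
}}

```text
clock: 8.35
tcp_pos: [0.4518, -0.286, 0.2327]
orientation: [-2.663, -1.665, 0.003]
contact_force: [0.1, 0.7, -0.4]
grip_width: 0.0851
gripper_force: 0.0
```

{"name": "send_rows", "arguments": {
  "steps": [
    {"dx": 0, "dy": 0, "dz": 0, "yaw": 0, "gripper": 1},
    {"dx": 0, "dy": 0, "dz": 0, "yaw": 0, "gripper": 1}
  ]
}}

```text
clock: 8.6
tcp_pos: [0.455, -0.2841, 0.233]
orientation: [-2.663, -1.667, -0.0]
contact_force: [0.6, 0.2, 0.5]
grip_width: 0.0855
gripper_force: 0.0
```

```bash
python3 -c "
from h import *
go((.4565,-.292,.142),(.899,-.438))"
```

```text
clock 8.60 pos [ 0.455  -0.2841  0.233 ]  d(cm) [-0.65  0.48  9.1 ] yaw 0.1 (or -179.9) F [0.6 0.2 0.5] w 0.0855 gf 0.0 j7 -0.15 toolz [ 0.  0. -1.]
```

{"name": "send_rows", "arguments": {
  "steps": [
    {"dx": -0.65, "dy": 0.5, "dz": 0, "yaw": 0, "gripper": 1},
    {"dx": -0.65, "dy": 0.5, "dz": 2, "yaw": 0, "gripper": 1},
    {"dx": -0.65, "dy": 0.5, "dz": 6, "yaw": 0, "gripper": 1},
    {"dx": -0.65, "dy": 0.5, "dz": 9.1, "yaw": 0, "gripper": 1},
    {"dx": -0.65, "dy": 0.5, "dz": 9.1, "yaw": 0, "gripper": 1}
  ]
}}

```text
clock: 9.22
tcp_pos: [0.4549, -0.2928, 0.1399]
orientation: [-2.66, -1.663, 0.003]
contact_force: [0.4, 0.4, 0.1]
grip_width: 0.0854
gripper_force: 0.0
```

{"name": "send_rows", "arguments": {
  "force": 20,
  "steps": [
    {"dx": 0, "dy": 0, "dz": 0, "yaw": 0, "gripper": 0},
    {"dx": 0, "dy": 0, "dz": 0, "yaw": 0, "gripper": 0},
    {"dx": 0, "dy": 0, "dz": 0, "yaw": 0, "gripper": 0},
    {"dx": 0, "dy": 0, "dz": 0, "yaw": 0, "gripper": 0},
    {"dx": 0, "dy": 0, "dz": 0, "yaw": 0, "gripper": 0}
  ]
}}

```text
clock: 9.85
tcp_pos: [0.4563, -0.2936, 0.1428]
orientation: [2.663, 1.665, 0.0]
contact_force: [-2.8, 0.4, 6.1]
grip_width: 0.0215
gripper_force: 23.1
```

```bash
python3 - <<'E'
from h import *
go((.4565,-.292,.142),(.899,-.438))
f=grab('scene');X=cloud(f);c=f['color']
cv2.imwrite('pics/e.png',cv2.resize(c[215:305,115:235],(640,480),interpolation=cv2.INTER_CUBIC)[:,:,::-1])
E
```

```text
clock 9.85 pos [ 0.4563 -0.2936  0.1428]  d(cm) [ 0.15 -0.05  0.08] yaw -0.0 (or 180.0) F [-2.8  0.4  6.1] w 0.0215 gf 23.1 j7 -0.19 toolz [ 0.    -0.001 -1.   ]
```

View pics/e.png

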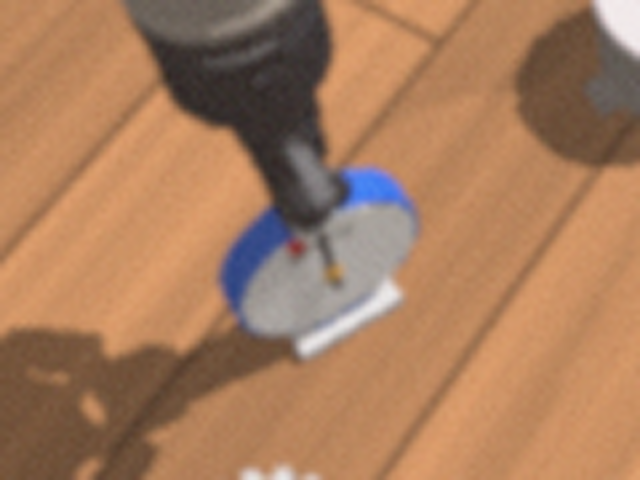

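Gauge held at 142.8 mm, with the mark at about (297,246) and the needle near vertical in the crop. I'll lift it towards the camera to read the mark accurately.

{"name": "send_rows", "arguments": {
  "force": 30,
  "steps": [
    {"dx": 0, "dy": 0, "dz": -2, "yaw": 0, "gripper": 0},
    {"dx": 0, "dy": 0, "dz": -7, "yaw": 0, "gripper": 0},
    {"dx": 0, "dy": 0, "dz": -13, "yaw": 0, "gripper": 0},
    {"dx": 0, "dy": 0, "dz": -19, "yaw": 0, "gripper": 0},
    {"dx": 0, "dy": 0, "dz": -25, "yaw": 0, "gripper": 0}
  ]
}}

```text
clock: 10.52
tcp_pos: [0.4553, -0.2931, 0.3932]
orientation: [-2.663, -1.665, 0.001]
contact_force: [0.6, -1.3, -4.8]
grip_width: 0.0214
gripper_force: 30.9
```

{"name": "send_rows", "arguments": {
  "steps": [
    {"dx": 0, "dy": 0, "dz": -6, "yaw": 0, "gripper": 0},
    {"dx": 0, "dy": 0, "dz": -12, "yaw": 0, "gripper": 0},
    {"dx": 0, "dy": 0, "dz": -17, "yaw": 0, "gripper": 0},
    {"dx": 0, "dy": 0, "dz": -20, "yaw": 0, "gripper": 0},
    {"dx": 0, "dy": 0, "dz": -20, "yaw": 0, "gripper": 0}
  ]
}}

```text
clock: 11.15
tcp_pos: [0.4565, -0.2933, 0.5932]
orientation: [2.662, 1.664, 0.002]
contact_force: [0.2, 1.6, -4.4]
grip_width: 0.0216
gripper_force: 30.9
```

{"name": "send_rows", "arguments": {
  "steps": [
    {"dx": 0, "dy": 0, "dz": 0, "yaw": 0, "gripper": 0},
    {"dx": 0, "dy": 0, "dz": 0, "yaw": 0, "gripper": 0},
    {"dx": 0, "dy": 0, "dz": 0, "yaw": 0, "gripper": 0},
    {"dx": 0, "dy": 0, "dz": 0, "yaw": 0, "gripper": 0},
    {"dx": 0, "dy": 0, "dz": 0, "yaw": 0, "gripper": 0}
  ]
}}

```text
clock: 11.78
tcp_pos: [0.4561, -0.2934, 0.5919]
orientation: [-2.664, -1.665, 0.0]
contact_force: [-0.3, 0.7, -4.1]
grip_width: 0.0221
gripper_force: 30.9
```

```bash
python3 - <<'E'
from h import *
go((.4565,-.292,.142),(.899,-.438))
f=grab('scene');c=f['color'];o=status.get_obs()
p=f['R']@(o['tcp_pos']-[0,0,.077])+f['t'];q=f['K']@p/p[2];print(q)
u,v=q[:2].astype(int)
np.savez('f1.npz',X=cloud(f),c=c,K=f['K'],R=f['R'],t=f['t'],tcp=o['tcp_pos'],ori=o['orientation'])
u0,v0=max(u-50,0),max(v-45,0);print(u0,v0)
cv2.imwrite('pics/f.png',cv2.resize(c[v0:v0+90,u0:u0+110],None,fx=6,fy=6,interpolation=cv2.INTER_CUBIC)[:,:,::-1])
E
```

```text
clock 11.78 pos [ 0.4561 -0.2934  0.5919]  d(cm) [ 1.400e-01 -2.000e-02  4.499e+01] yaw -0.0 (or 180.0) F [-0.3  0.7 -4.1] w 0.0221 gf 30.9 j7 -0.06 toolz [-0.  0. -1.]
[132.22625761 145.84061879   1.        ]
82 100
```

View pics/f.png

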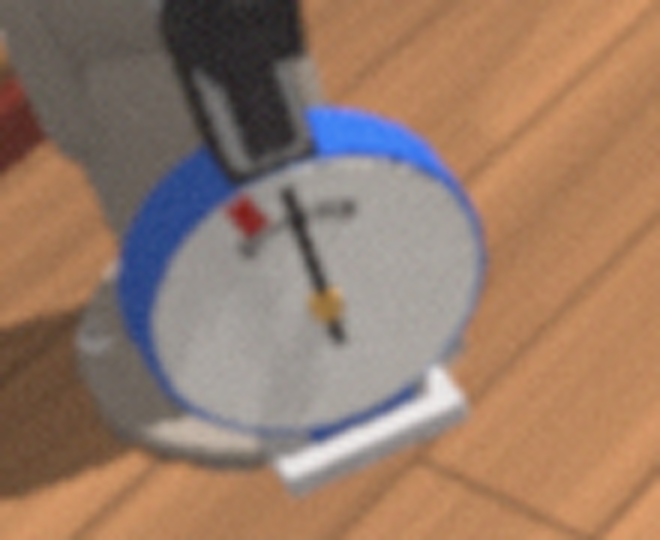

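The view is clear (crop at 6x, origin (82,100)): hub at (325,304), needle tip at (288,190), red mark at (247,216).

```bash
cat >> h.py <<'E'
def dial(f,tcp,gx=(.899,-.438),tilt=0,L=.077):
    """tcp: position, tilt: lean of grip to +y (rad). returns mark, needle angle from vertical world (positive to -y)"""
    c=f['color'];n=np.array([*gx,0.]);y=np.array([-gx[1],gx[0],0.]);z=np.array([0,0,1.])
    C=np.array(tcp)-L*(np.cos(tilt)*z+np.sin(tilt)*y)
    O=-f['R'].T@f['t']; c0=C+.0146*n
    v,u=np.mgrid[:384,:512]; r=np.stack([(u-f['K'][0,2])/f['K'][0,0],(v-f['K'][1,2])/f['K'][1,1],np.ones(u.shape)],-1)@f['R']
    s=((c0-O)@n)/(r@n); X=O+r*s[...,None]-c0; Y=X@y;Z=X@z
    q=c.astype(int); near=np.hypot(Y,Z)<.053
    red=near&(q[...,0]-np.maximum(q[...,1],q[...,2])>60)&(q[...,1]<90)
    yel=near&(np.hypot(Y,Z)<.02)&(q[...,0]-q[...,2]>60)&(q[...,1]>100)
    w=lambda m:(Y[m].mean(),Z[m].mean(),m.sum())
    h=w(yel);Y=Y-h[0];Z=Z-h[1];R=np.hypot(Y,Z)
    mk=w(red)
    g=q.sum(-1); dk=(g<300)&(R<.038)&(R>.008)&(Z>0)&~red&(abs(Y)<.03)
    wt=np.where(dk,450-g,0); nd=((Y*wt).sum()/wt.sum(),(Z*wt).sum()/wt.sum(),dk.sum())
    ang=lambda p:np.arctan2(-p[0],p[1])
    print('hub off',np.round(h,4),'mark',np.round(mk,4),'r %.4f ang %.3f'%(np.hypot(*mk[:2]),ang(mk)),'needle',np.round(nd,4),'ang %.3f'%ang(nd))
    return Y,Z,red,dk
E
python3 - <<'E'
from h import *
f=dict(np.load('f1.npz'));f['color']=f['c']
dial(f,f['tcp'])
n=np.array([.899,-.438,0]);y=np.array([.438,.899,0]);O=-f['R'].T@f['t'];c0=f['tcp']-[0,0,.077]+.0146*n
def pt(u,v):
    u=u/6+82-.4;v=v/6+100-.4;r=f['R'].T@np.linalg.inv(f['K'])@[u,v,1];X=O+r*((c0-O)@n)/(r@n)-c0;return np.array([X@y,X[2]])
h=pt(325,304)
for p in((288,190),(247,216),(340,340)): d=pt(*p)-h;print(d,np.hypot(*d),np.arctan2(-d[0],d[1]))
E
```

```text
hub off [1.2e-03 6.0e-04 1.9e+01] mark [-1.24e-02  4.07e-02  1.70e+01] r 0.0425 ang 0.296 needle [-1.70e-03  2.61e-02  3.30e+01] ang 0.065
[0.00086637 0.04404045] 0.04404897374909088 -0.01966954411699586
[-0.01191993  0.04090243] 0.04260391048382556 0.28356991797381
[ 0.00061903 -0.01552194] 0.01553427514870456 -3.1017326907495844
```

The mark is at about 0.295 rad from the needle at plumb. The tool can't pitch, so I'll set the foot on the bench, and with a light grip tip the gauge about its +y foot edge. It will then pivot in the pads, whose closing axis is the gauge's x axis.

{"name": "send_rows", "arguments": {
  "steps": [
    {"dx": 0, "dy": 0, "dz": 6, "yaw": 0, "gripper": 0},
    {"dx": 0, "dy": 0, "dz": 12, "yaw": 0, "gripper": 0},
    {"dx": 0, "dy": 0, "dz": 18, "yaw": 0, "gripper": 0},
    {"dx": 0, "dy": 0, "dz": 24, "yaw": 0, "gripper": 0},
    {"dx": 0, "dy": 0, "dz": 30, "yaw": 0, "gripper": 0}
  ]
}}

```text
clock: 12.45
tcp_pos: [0.456, -0.2935, 0.2905]
orientation: [2.663, 1.664, 0.001]
contact_force: [0.9, -0.9, -4.8]
grip_width: 0.0217
gripper_force: 30.8
```

{"name": "send_rows", "arguments": {
  "steps": [
    {"dx": 0, "dy": 0, "dz": 6, "yaw": 0, "gripper": 0},
    {"dx": 0, "dy": 0, "dz": 11, "yaw": 0, "gripper": 0},
    {"dx": 0, "dy": 0, "dz": 14, "yaw": 0, "gripper": 0},
    {"dx": 0, "dy": 0, "dz": 14.7, "yaw": 0, "gripper": 0},
    {"dx": 0, "dy": 0, "dz": 14.9, "yaw": 0, "gripper": 0}
  ]
}}

```text
clock: 13.08
tcp_pos: [0.4569, -0.2938, 0.1437]
orientation: [2.663, 1.665, 0.001]
contact_force: [-0.6, -0.0, -2.3]
grip_width: 0.0214
gripper_force: 30.8
```

{"name": "send_rows", "arguments": {
  "force": 20,
  "steps": [
    {"dx": 0, "dy": 0, "dz": 0.1, "yaw": 0, "gripper": 0},
    {"dx": 0, "dy": 0, "dz": 0.1, "yaw": 0, "gripper": 0}
  ]
}}

```text
clock: 13.32
tcp_pos: [0.4568, -0.2938, 0.1432]
orientation: [2.662, 1.664, 0.001]
contact_force: [0.7, 0.3, -4.0]
grip_width: 0.0217
gripper_force: 30.8
```

{"name": "send_rows", "arguments": {
  "force": 20,
  "steps": [
    {"dx": 0.4, "dy": 0, "dz": 0.15, "yaw": 0, "gripper": 0},
    {"dx": 0.85, "dy": 0, "dz": 0, "yaw": 0, "gripper": 0},
    {"dx": 1.3, "dy": 0, "dz": -0.05, "yaw": 0, "gripper": 0},
    {"dx": 1.75, "dy": 0, "dz": -0.1, "yaw": 0, "gripper": 0},
    {"dx": 1.75, "dy": 0, "dz": -0.1, "yaw": 0, "gripper": 0}
  ]
}}

```text
clock: 13.95
tcp_pos: [0.4645, -0.2787, 0.1448]
orientation: [2.662, 1.663, -0.0]
contact_force: [-2.7, -2.8, 7.6]
grip_width: 0.0218
gripper_force: 32.8
```

```bash
cat > look.py <<'E'
import sys
from h import *
tilt=float(sys.argv[1]); go((.4565,-.292,.142),(.899,-.438))
f=grab('scene');o=status.get_obs();c=f['color']
p=f['R']@(o['tcp_pos']-[0,0,.077])+f['t'];q=f['K']@p/p[2];u,v=q[:2].astype(int);u0,v0=max(u-40,0),max(v-35,0)
if len(sys.argv)>2: cv2.imwrite('pics/'+sys.argv[2],cv2.resize(c[v0:v0+75,u0:u0+90],None,fx=7,fy=7,interpolation=cv2.INTER_CUBIC)[:,:,::-1]);print(u0,v0)
dial(f,o['tcp_pos'],tilt=tilt)
# gauge tilt from blue/white dial-disc boundary: foot direction from depth
X=cloud(f);n=np.array([.899,-.438,0]);y=np.array([.438,.899,0]);D=X-o['tcp_pos']
Y=D@y;Z=D[...,2];t=D@n
m=(abs(Y)<.12)&(Z<-.05)&(Z>-.16)&(t>-.03)&(t<.03)&~np.isnan(Z)
q=c.astype(int);disc=m&((q[...,2]-q[...,0]>40)|((q.max(-1)-q.min(-1)<30)&(q.min(-1)>90)&(np.hypot(Y+.077*np.sin(tilt),Z+.077*np.cos(tilt))<.06)))
P=np.c_[Y[disc],Z[disc]];e=cv2.minEnclosingCircle((P*1000).astype(np.float32));print(len(P),'disc',e,'tilt %.3f'%np.arctan2(-e[0][0],-e[0][1]))
E
python3 look.py 0.12
```

```text
clock 13.95 pos [ 0.4645 -0.2787  0.1448]  d(cm) [-1.54 -0.14  0.28] yaw -0.0 (or 180.0) F [-2.7 -2.8  7.6] w 0.0218 gf 32.8 j7 -0.23 toolz [ 0.002 -0.003 -1.   ]
hub off [1.6e-03 1.7e-03 6.0e+00] mark [-0.0074  0.043   2.    ] r 0.0437 ang 0.169 needle [-1.7e-03  3.1e-02  8.0e+00] ang 0.054
464 disc ((-5.791374206542969, -83.201416015625), 55.965965270996094) tilt 0.069
```

The tilt is progressing: the mark now reads about 0.17 from plumb, down from 0.296. I'll continue.

{"name": "send_rows", "arguments": {
  "force": 20,
  "steps": [
    {"dx": 0.6, "dy": 0, "dz": -0.05, "yaw": 0, "gripper": 0},
    {"dx": 1.2, "dy": 0, "dz": -0.05, "yaw": 0, "gripper": 0},
    {"dx": 1.8, "dy": 0, "dz": -0.05, "yaw": 0, "gripper": 0},
    {"dx": 2.3, "dy": 0, "dz": 0, "yaw": 0, "gripper": 0},
    {"dx": 2.75, "dy": 0, "dz": 0.05, "yaw": 0, "gripper": 0}
  ]
}}

```text
clock: 14.62
tcp_pos: [0.4767, -0.2535, 0.144]
orientation: [2.662, 1.663, 0.001]
contact_force: [-2.0, -2.2, 7.1]
grip_width: 0.0217
gripper_force: 32.8
```

{"name": "send_rows", "arguments": {
  "force": 100,
  "steps": [
    {"dx": 0, "dy": 0, "dz": 0, "yaw": 0, "gripper": 0},
    {"dx": 0, "dy": 0, "dz": 0, "yaw": 0, "gripper": 0},
    {"dx": 0, "dy": 0, "dz": 0, "yaw": 0, "gripper": 0},
    {"dx": 0, "dy": 0, "dz": 0, "yaw": 0, "gripper": 0}
  ]
}}

```text
clock: 15.12
tcp_pos: [0.4768, -0.2536, 0.1442]
orientation: [2.662, 1.663, 0.001]
contact_force: [-3.0, -2.5, 9.0]
grip_width: 0.0212
gripper_force: 97.4
```

{"name": "send_rows", "arguments": {
  "steps": [
    {"dx": 0, "dy": 0, "dz": -3, "yaw": 0, "gripper": 0},
    {"dx": 0, "dy": 0, "dz": -8, "yaw": 0, "gripper": 0},
    {"dx": 0, "dy": 0, "dz": -14, "yaw": 0, "gripper": 0},
    {"dx": 0, "dy": 0, "dz": -20, "yaw": 0, "gripper": 0},
    {"dx": 0, "dy": 0, "dz": -26, "yaw": 0, "gripper": 0}
  ]
}}

```text
clock: 15.75
tcp_pos: [0.4758, -0.2519, 0.4043]
orientation: [-2.663, -1.666, -0.001]
contact_force: [1.2, -0.5, -4.5]
grip_width: 0.0212
gripper_force: 99.0
```

{"name": "send_rows", "arguments": {
  "steps": [
    {"dx": 0, "dy": 0, "dz": -6, "yaw": 0, "gripper": 0},
    {"dx": 0, "dy": 0, "dz": -12, "yaw": 0, "gripper": 0},
    {"dx": 0, "dy": 0, "dz": -17, "yaw": 0, "gripper": 0},
    {"dx": 0, "dy": 0, "dz": -19, "yaw": 0, "gripper": 0},
    {"dx": 0, "dy": 0, "dz": -19, "yaw": 0, "gripper": 0}
  ]
}}

```text
clock: 16.38
tcp_pos: [0.4766, -0.2521, 0.5935]
orientation: [2.661, 1.666, 0.004]
contact_force: [0.2, 0.4, -4.7]
grip_width: 0.0212
gripper_force: 99.1
```

{"name": "send_rows", "arguments": {
  "steps": [
    {"dx": 0, "dy": 0, "dz": 0, "yaw": 0, "gripper": 0},
    {"dx": 0, "dy": 0, "dz": 0, "yaw": 0, "gripper": 0},
    {"dx": 0, "dy": 0, "dz": 0, "yaw": 0, "gripper": 0},
    {"dx": 0, "dy": 0, "dz": 0, "yaw": 0, "gripper": 0},
    {"dx": 0, "dy": 0, "dz": 0, "yaw": 0, "gripper": 0}
  ]
}}

```text
clock: 17.0
tcp_pos: [0.4758, -0.253, 0.5924]
orientation: [-2.664, -1.665, 0.0]
contact_force: [-0.3, 0.4, -4.3]
grip_width: 0.0211
gripper_force: 99.1
```

```bash
python3 look.py 0.3 g.png
```

```text
clock 17.00 pos [ 0.4758 -0.253   0.5924]  d(cm) [-4.360e+00 -2.000e-02  4.504e+01] yaw -0.0 (or 180.0) F [-0.3  0.4 -4.3] w 0.0211 gf 99.1 j7 -0.14 toolz [-0.  0. -1.]
115 100
hub off [-3.0e-04  1.8e-03  2.2e+01] mark [-1.20e-03  4.55e-02  2.00e+00] r 0.0455 ang 0.025 needle [1.3e-03 2.7e-02 4.4e+01] ang -0.047
1597 disc ((-22.743968963623047, -80.34191131591797), 55.14052963256836) tilt 0.276
```

View pics/g.png

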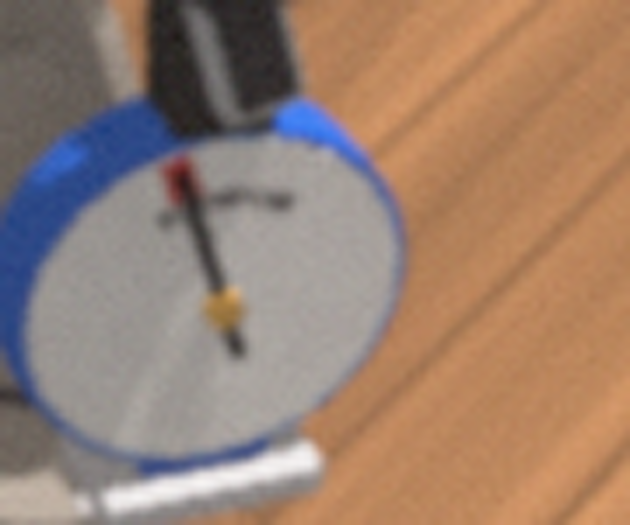

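The needle now lies almost on the red mark: tip at (187,185), mark centre at (182,180), about 0.02 to 0.03 rad short. I'll quantify that, then move over the stud, yawing the dial towards the camera.

```bash
cat >> h.py <<'E'
def fine(f,tcp,gx,tilt,L=.077):
    """image-model fit: sample dial in polar coords about hub, redness and darkness profile"""
    n=np.array([*gx,0.]);y=np.array([-gx[1],gx[0],0.]);z=np.array([0,0,1.])
    C=np.array(tcp)-L*(np.cos(tilt)*z+np.sin(tilt)*y)+.0146*n
    q=f['color'].astype(np.float32)
    from scipy.ndimage import map_coordinates as mc
    from scipy.optimize import minimize
    def samp(r,a,h):
        P=C+(h[0]-r*np.sin(a))[...,None]*y+(h[1]+r*np.cos(a))[...,None]*z
        p=P@f['R'].T+f['t'];u=f['K'][0,0]*p[...,0]/p[...,2]+f['K'][0,2];v=f['K'][1,1]*p[...,1]/p[...,2]+f['K'][1,2]
        return np.stack([mc(q[...,k],[v,u],order=1) for k in range(3)],-1)
    # hub by yellowness centroid
    g=np.linspace(-.012,.012,49);G=np.meshgrid(g,g)
    s=samp(np.hypot(*G),np.arctan2(-G[0],G[1]),(0,0)); w=np.clip(s[...,0]-s[...,2]-30,0,None);h=((G[0]*w).sum()/w.sum(),(G[1]*w).sum()/w.sum())
    a=np.linspace(-.6,.6,241)
    A,Rr=np.meshgrid(a,np.linspace(.039,.048,10));s=samp(Rr,A,h);red=np.clip(s[...,0]-s[...,1]-25,0,None).sum(0)
    A,Rr=np.meshgrid(a,np.linspace(.012,.026,12));s=samp(Rr,A,h).sum(-1);d=np.clip(np.median(s)-40-s,0,None).sum(0)
    A,Rr=np.meshgrid(a+np.pi,np.linspace(.009,.015,6));s=samp(Rr,A,h).sum(-1);d2=np.clip(np.median(s)-40-s,0,None).sum(0)
    def cen(w):
        k=np.argmax(np.convolve(w,np.ones(31),'same'));m=abs(a-a[k])<.25;return (a[m]*w[m]).sum()/w[m].sum()
    e=np.nonzero(red>red.max()*.3)[0]
    print('hub',np.round(h,4),'red cen %.3f edges %.3f %.3f'%(cen(red),a[e[0]],a[e[-1]]),'needle %.3f tail %.3f'%(cen(d),cen(d2)))
E
python3 - <<'E'
from h import *
go((.576,-.028,.30))
f=dict(np.load('f1.npz'));f['color']=f['c'];fine(f,f['tcp'],(.899,-.438),0)
o=status.get_obs();gx=(.899,-.438)
for i in range(3): fine(grab('scene'),o['tcp_pos'],gx,.285)
E
```

```text
clock 17.05 pos [ 0.4758 -0.253   0.5925]  d(cm) [24.62 -0.85 29.25] F [-0.1 -0.1 -3.9] w 0.0209 gf 99.1 j7 -0.14 toolz [-0. -0. -1.]
hub [0.001  0.0005] red cen 0.292 edges 0.210 0.370 needle -0.006 tail 0.000
hub [-0.001  0.002] red cen 0.029 edges -0.060 0.105 needle 0.011 tail -0.018
hub [-0.001  0.002] red cen 0.027 edges -0.060 0.105 needle 0.010 tail -0.018
hub [-0.0009  0.0021] red cen 0.029 edges -0.055 0.105 needle 0.015 tail -0.022
```

The tilt is about 0.27 against the mark's 0.295. I'll go back to the same clear bench spot and add about 0.025 rad.

{"name": "send_rows", "arguments": {
  "steps": [
    {"dx": 0, "dy": 0, "dz": 6, "yaw": 0, "gripper": 0},
    {"dx": 0, "dy": 0, "dz": 12, "yaw": 0, "gripper": 0},
    {"dx": 0, "dy": 0, "dz": 18, "yaw": 0, "gripper": 0},
    {"dx": 0, "dy": 0, "dz": 24, "yaw": 0, "gripper": 0},
    {"dx": 0, "dy": 0, "dz": 30, "yaw": 0, "gripper": 0}
  ]
}}

```text
clock: 17.82
tcp_pos: [0.4757, -0.2531, 0.291]
orientation: [2.663, 1.664, 0.001]
contact_force: [1.8, -1.5, -5.2]
grip_width: 0.0208
gripper_force: 99.0
```

{"name": "send_rows", "arguments": {
  "steps": [
    {"dx": 0, "dy": 0, "dz": 6, "yaw": 0, "gripper": 0},
    {"dx": 0, "dy": 0, "dz": 11, "yaw": 0, "gripper": 0},
    {"dx": 0, "dy": 0, "dz": 14, "yaw": 0, "gripper": 0},
    {"dx": 0, "dy": 0, "dz": 14.7, "yaw": 0, "gripper": 0},
    {"dx": 0, "dy": 0, "dz": 14.8, "yaw": 0, "gripper": 0}
  ]
}}

```text
clock: 18.45
tcp_pos: [0.4766, -0.2531, 0.1453]
orientation: [2.663, 1.665, 0.001]
contact_force: [0.1, -0.9, -3.8]
grip_width: 0.0208
gripper_force: 99.0
```

{"name": "send_rows", "arguments": {
  "force": 30,
  "steps": [
    {"dx": 0, "dy": 0, "dz": 0, "yaw": 0, "gripper": 0},
    {"dx": 0, "dy": 0, "dz": 0.05, "yaw": 0, "gripper": 0}
  ]
}}

```text
clock: 18.7
tcp_pos: [0.4765, -0.2534, 0.145]
orientation: [2.663, 1.664, 0.002]
contact_force: [0.6, -0.4, -3.7]
grip_width: 0.0209
gripper_force: 99.0
```

{"name": "send_rows", "arguments": {
  "steps": [
    {"dx": 0, "dy": 0, "dz": 0.12, "yaw": 0, "gripper": 0},
    {"dx": 0.2, "dy": 0, "dz": 0.2, "yaw": 0, "gripper": 0},
    {"dx": 0.4, "dy": 0, "dz": 0.25, "yaw": 0, "gripper": 0},
    {"dx": 0.6, "dy": 0, "dz": 0.3, "yaw": 0, "gripper": 0},
    {"dx": 0.7, "dy": 0, "dz": 0.3, "yaw": 0, "gripper": 0}
  ]
}}

```text
clock: 19.32
tcp_pos: [0.479, -0.2494, 0.1436]
orientation: [2.661, 1.661, -0.003]
contact_force: [-6.5, -4.3, 15.5]
grip_width: 0.0207
gripper_force: 101.5
```

```bash
python3 - <<'E'
from h import *
go((.4565,-.292,.142))
o=status.get_obs()
for t in(.27,.3): fine(grab('scene'),o['tcp_pos'],(.899,-.438),t)
E
```

```text
clock 19.32 pos [ 0.479  -0.2494  0.1436]  d(cm) [-4.82 -0.15  0.18] F [-6.5 -4.3 15.5] w 0.0207 gf 101.5 j7 -0.30 toolz [ 0.001 -0.005 -1.   ]
hub [-0.004   0.0025] red cen -0.025 edges -0.100 0.050 needle 0.023 tail -0.063
hub [-0.0019  0.002 ] red cen -0.025 edges -0.100 0.050 needle 0.019 tail -0.063
```

{"name": "send_rows", "arguments": {
  "steps": [
    {"dx": 0, "dy": 0, "dz": -3, "yaw": 0, "gripper": 0},
    {"dx": 0, "dy": 0, "dz": -8, "yaw": 0, "gripper": 0},
    {"dx": 0, "dy": 0, "dz": -14, "yaw": 0, "gripper": 0},
    {"dx": 0, "dy": 0, "dz": -20, "yaw": 0, "gripper": 0},
    {"dx": 0, "dy": 0, "dz": -26, "yaw": 0, "gripper": 0}
  ]
}}

```text
clock: 20.05
tcp_pos: [0.4784, -0.2465, 0.4031]
orientation: [2.664, 1.665, -0.0]
contact_force: [1.3, -0.2, -4.4]
grip_width: 0.0208
gripper_force: 99.0
```

{"name": "send_rows", "arguments": {
  "steps": [
    {"dx": 0, "dy": 0, "dz": -6, "yaw": 0, "gripper": 0},
    {"dx": 0, "dy": 0, "dz": -12, "yaw": 0, "gripper": 0},
    {"dx": 0, "dy": 0, "dz": -17, "yaw": 0, "gripper": 0},
    {"dx": 0, "dy": 0, "dz": -19, "yaw": 0, "gripper": 0},
    {"dx": 0, "dy": 0, "dz": -19, "yaw": 0, "gripper": 0}
  ]
}}

```text
clock: 20.68
tcp_pos: [0.4792, -0.2465, 0.5923]
orientation: [2.662, 1.664, 0.003]
contact_force: [0.6, 0.2, -4.8]
grip_width: 0.0207
gripper_force: 99.1
```

{"name": "send_rows", "arguments": {
  "steps": [
    {"dx": 0, "dy": 0, "dz": 0, "yaw": 0, "gripper": 0},
    {"dx": 0, "dy": 0, "dz": 0, "yaw": 0, "gripper": 0},
    {"dx": 0, "dy": 0, "dz": 0, "yaw": 0, "gripper": 0},
    {"dx": 0, "dy": 0, "dz": 0, "yaw": 0, "gripper": 0},
    {"dx": 0, "dy": 0, "dz": 0, "yaw": 0, "gripper": 0}
  ]
}}

```text
clock: 21.3
tcp_pos: [0.4789, -0.2467, 0.5909]
orientation: [-2.664, -1.665, 0.0]
contact_force: [0.6, 1.0, -4.0]
grip_width: 0.0211
gripper_force: 99.1
```

```bash
python3 - <<'E'
from h import *
go((.576,-.028,.30))
o=status.get_obs()
for t in(.28,.3): fine(grab('scene'),o['tcp_pos'],(.899,-.438),t)
E
```

```text
clock 21.30 pos [ 0.4789 -0.2467  0.5909]  d(cm) [23.91 -0.85 29.09] F [ 0.6  1.  -4. ] w 0.0211 gf 99.1 j7 -0.16 toolz [-0.  0. -1.]
hub [-0.0028  0.002 ] red cen -0.005 edges -0.090 0.085 needle 0.005 tail 0.002
hub [-0.0014  0.0017] red cen -0.009 edges -0.090 0.080 needle -0.004 tail 0.013
```

Red and needle agree within about 0.01 rad. Moving over the stud, with a +33° yaw so the dial faces the camera.

{"name": "send_rows", "arguments": {
  "steps": [
    {"dx": 5, "dy": -0.1, "dz": 2, "yaw": 7, "gripper": 0},
    {"dx": 10, "dy": -0.3, "dz": 5, "yaw": 14, "gripper": 0},
    {"dx": 15, "dy": -0.5, "dz": 9, "yaw": 21, "gripper": 0},
    {"dx": 20, "dy": -0.6, "dz": 13, "yaw": 28, "gripper": 0},
    {"dx": 24.1, "dy": -0.7, "dz": 17, "yaw": 33, "gripper": 0}
  ]
}}

```text
clock: 22.02
tcp_pos: [0.5789, -0.0253, 0.4202]
orientation: [3.028, 0.836, 0.002]
contact_force: [0.9, -1.0, -4.2]
grip_width: 0.0209
gripper_force: 99.0
```

{"name": "send_rows", "arguments": {
  "steps": [
    {"dx": 0, "dy": 0, "dz": 5, "yaw": 0, "gripper": 0},
    {"dx": 0, "dy": 0, "dz": 10, "yaw": 0, "gripper": 0},
    {"dx": 0, "dy": 0, "dz": 14, "yaw": 0, "gripper": 0},
    {"dx": 0, "dy": 0, "dz": 15, "yaw": 0, "gripper": 0},
    {"dx": 0, "dy": 0, "dz": 15, "yaw": 0, "gripper": 0}
  ]
}}

```text
clock: 22.65
tcp_pos: [0.5787, -0.027, 0.2716]
orientation: [-3.027, -0.84, -0.001]
contact_force: [-0.4, -0.4, -3.1]
grip_width: 0.0212
gripper_force: 98.9
```

```bash
cat > l2.py <<'E'
from h import *
import sys
o=status.get_obs();R=Ro.from_rotvec(o['orientation']).as_matrix();gx=R[:2,1];print('gx',gx)
th=.295;tg=np.array([.538,-.051,.0866])+.1608*np.array([*(R[:2,0]*np.sin(th)),np.cos(th)]);print(tg);go(tg)
for k in range(2): 
    f=grab('scene');fine(f,o['tcp_pos'],gx,th)
if len(sys.argv)>1:
    cv2.imwrite('pics/'+sys.argv[1],cv2.resize(f['color'][140:250,190:310],None,fx=5,fy=5,interpolation=cv2.INTER_CUBIC)[:,:,::-1])
E
python3 l2.py i.png
```

```text
gx [ 0.51519388 -0.85707366]
[ 0.57806902 -0.02691419  0.24045378]
clock 22.65 pos [ 0.5787 -0.027   0.2716]  d(cm) [-0.05 -0.04  3.12] F [-0.4 -0.4 -3.1] w 0.0212 gf 98.9 j7 -1.27 toolz [ 0.  0. -1.]
hub [-0.0014  0.0022] red cen 0.010 edges -0.050 0.065 needle -0.049 tail -0.018
hub [-0.001   0.0025] red cen -0.013 edges -0.095 0.065 needle -0.040 tail -0.028
```

View pics/i.png

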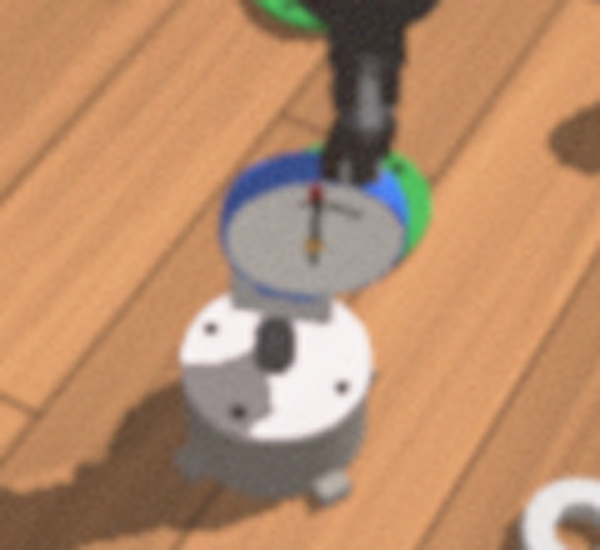

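Needle and mark overlap at (316,190). The foot at (283,300) sits over the stud at (275,330), and the cover is level. I'll lower it gently until it touches.

{"name": "send_rows", "arguments": {
  "steps": [
    {"dx": -0.05, "dy": 0, "dz": 1, "yaw": 0, "gripper": 0},
    {"dx": -0.05, "dy": 0, "dz": 2, "yaw": 0, "gripper": 0},
    {"dx": -0.05, "dy": 0, "dz": 2.6, "yaw": 0, "gripper": 0},
    {"dx": -0.05, "dy": 0, "dz": 2.8, "yaw": 0, "gripper": 0},
    {"dx": -0.05, "dy": 0, "dz": 2.8, "yaw": 0, "gripper": 0}
  ]
}}

```text
clock: 23.38
tcp_pos: [0.5778, -0.0272, 0.2429]
orientation: [-3.027, -0.84, 0.0]
contact_force: [0.3, 0.2, -4.5]
grip_width: 0.0212
gripper_force: 99.1
```

{"name": "send_rows", "arguments": {
  "steps": [
    {"dx": 0, "dy": 0, "dz": 0, "yaw": 0, "gripper": 0},
    {"dx": 0, "dy": 0, "dz": 0, "yaw": 0, "gripper": 0},
    {"dx": 0, "dy": 0, "dz": 0, "yaw": 0, "gripper": 0},
    {"dx": 0, "dy": 0, "dz": 0, "yaw": 0, "gripper": 0}
  ]
}}

```text
clock: 23.88
tcp_pos: [0.5778, -0.0273, 0.2431]
orientation: [3.027, 0.84, 0.0]
contact_force: [0.6, 0.0, -4.5]
grip_width: 0.0211
gripper_force: 99.1
```

```bash
python3 l2.py; python3 - <<'E'
from h import *
F=[]
for i in range(6): F.append(status.get_obs()['contact_force']); 
print(np.mean(F,0))
o=status.get_obs();R=Ro.from_rotvec(o['orientation']).as_matrix();x=R[:,1];y0=R[:,0];th=.295
z=np.array([0,0,1])*np.cos(th)+y0*np.sin(th);y=y0*np.cos(th)-np.array([0,0,1])*np.sin(th)
for n in('scene','top'):
  f=grab(n);X=cloud(f);org=o['tcp_pos']-.1428*z;D=X-org;a,b,c=D@x,D@y,D@z
  m=(abs(a)<.03)&(abs(b)<.045)&(c>.001)&(c<.0125)&(abs(c-.005)<.008)
  if m.sum()>5: print(n,m.sum(),'x',a[m].min(),a[m].max(),'y',b[m].min(),b[m].max(),'z',c[m].min(),c[m].max())
  m=(np.hypot(X[...,0]-.538,X[...,1]+.05)<.02)&(X[...,2]>.08)&(X[...,2]<.11)
  P=X[m];print('stud',m.sum(),P.min(0),P.max(0)) if m.sum() else 0
E
```

```text
gx [ 0.51519765 -0.85707138]
[ 0.57806892 -0.02691401  0.24045378]
clock 23.88 pos [ 0.5778 -0.0273  0.2431]  d(cm) [ 0.04 -0.02  0.27] F [ 0.6  0.  -4.5] w 0.0211 gf 99.1 j7 -1.28 toolz [ 0. -0. -1.]
hub [-0.0014  0.0022] red cen -0.011 edges -0.095 0.070 needle -0.019 tail 0.052
hub [-0.0015  0.002 ] red cen -0.011 edges -0.095 0.070 needle -0.020 tail 0.065
[-0.51469472  0.02765961 -3.82947331]
scene 82 x -0.009152911059110059 0.018664464010747506 y -0.031634758874336665 0.029872611821785907 z 0.0031245343867527683 0.01242687587500133
stud 37 [ 0.53169064 -0.06355512  0.08036177] [ 0.55601159 -0.04754816  0.10977198]
```

{"name": "send_rows", "arguments": {
  "steps": [
    {"dx": 0, "dy": 0, "dz": 0.1, "yaw": 0, "gripper": 0},
    {"dx": 0, "dy": 0, "dz": 0.2, "yaw": 0, "gripper": 0},
    {"dx": 0, "dy": 0, "dz": 0.2, "yaw": 0, "gripper": 0}
  ]
}}

```text
clock: 24.45
tcp_pos: [0.5777, -0.0273, 0.2408]
orientation: [-3.027, -0.84, 0.0]
contact_force: [0.4, -0.5, -4.7]
grip_width: 0.0204
gripper_force: 99.1
```

{"name": "send_rows", "arguments": {
  "steps": [
    {"dx": 0, "dy": 0, "dz": 0.05, "yaw": 0, "gripper": 0},
    {"dx": 0, "dy": 0, "dz": 0.1, "yaw": 0, "gripper": 0},
    {"dx": 0, "dy": 0, "dz": 0.1, "yaw": 0, "gripper": 0}
  ]
}}

```text
clock: 24.82
tcp_pos: [0.5779, -0.0272, 0.2402]
orientation: [3.027, 0.84, 0.0]
contact_force: [0.1, -1.0, -2.2]
grip_width: 0.0207
gripper_force: 99.1
```

```bash
python3 -c "
from h import *
go((.578,-.027,.2405)); print(status.get_obs()['moment'])"
```

```text
clock 24.82 pos [ 0.5779 -0.0272  0.2402]  d(cm) [ 0.02 -0.01 -0.03] F [ 0.1 -1.  -2.2] w 0.0207 gf 99.1 j7 -1.29 toolz [ 0. -0. -1.]
[ 0.01113001  0.01118343 -0.0370042 ]
```

{"name": "send_rows", "arguments": {
  "steps": [
    {"dx": 0, "dy": 0, "dz": 0.03, "yaw": 0, "gripper": 0},
    {"dx": 0, "dy": 0, "dz": 0.05, "yaw": 0, "gripper": 0},
    {"dx": 0, "dy": 0, "dz": 0.05, "yaw": 0, "gripper": 0}
  ]
}}

```text
clock: 25.2
tcp_pos: [0.5781, -0.0271, 0.24]
orientation: [3.027, 0.84, 0.001]
contact_force: [-0.9, -0.2, 2.1]
grip_width: 0.021
gripper_force: 99.7
```

{"name": "send_rows", "arguments": {
  "steps": [
    {"dx": 0, "dy": 0, "dz": 0, "yaw": 0, "gripper": 0},
    {"dx": 0, "dy": 0, "dz": 0, "yaw": 0, "gripper": 0}
  ]
}}

```text
clock: 25.45
tcp_pos: [0.5781, -0.0271, 0.2399]
orientation: [3.027, 0.84, 0.001]
contact_force: [0.2, 0.4, 3.1]
grip_width: 0.021
gripper_force: 99.9
```

Contact made: about 7 N net on the stud, and TCP height matches the dome prediction (0.240). I'll let the needle settle and check.

{"name": "send_rows", "arguments": {
  "steps": [
    {"dx": 0, "dy": 0, "dz": -0.01, "yaw": 0, "gripper": 0},
    {"dx": 0, "dy": 0, "dz": -0.02, "yaw": 0, "gripper": 0},
    {"dx": 0, "dy": 0, "dz": -0.02, "yaw": 0, "gripper": 0},
    {"dx": 0, "dy": 0, "dz": -0.02, "yaw": 0, "gripper": 0},
    {"dx": 0, "dy": 0, "dz": -0.02, "yaw": 0, "gripper": 0}
  ]
}}

```text
clock: 26.08
tcp_pos: [0.578, -0.0272, 0.2399]
orientation: [3.027, 0.84, 0.001]
contact_force: [0.2, 1.0, 4.5]
grip_width: 0.0209
gripper_force: 99.9
```

{"name": "send_rows", "arguments": {
  "steps": [
    {"dx": 0, "dy": 0, "dz": 0, "yaw": 0, "gripper": 0},
    {"dx": 0, "dy": 0, "dz": 0, "yaw": 0, "gripper": 0},
    {"dx": 0, "dy": 0, "dz": 0, "yaw": 0, "gripper": 0},
    {"dx": 0, "dy": 0, "dz": 0, "yaw": 0, "gripper": 0},
    {"dx": 0, "dy": 0, "dz": 0, "yaw": 0, "gripper": 0}
  ]
}}

```text
clock: 26.7
tcp_pos: [0.578, -0.0272, 0.2399]
orientation: [3.027, 0.84, 0.001]
contact_force: [-0.2, 0.5, 5.0]
grip_width: 0.0209
gripper_force: 100.0
```

```bash
python3 l2.py; python3 - <<'E'
from h import *
o=status.get_obs();f=None;acc=0
for i in range(12): f=grab('scene');acc=acc+f['color'].astype(np.float32)
f['color']=acc/12; fine(f,o['tcp_pos'],(.515,-.857),.295)
cv2.imwrite('pics/j.png',cv2.resize(f['color'][150:240,200:300],None,fx=6,fy=6,interpolation=cv2.INTER_CUBIC)[:,:,::-1])
print(status.get_obs()['contact_force'])
X=cloud(grab('top'));m=(np.hypot(X[...,0]-.538,X[...,1]+.05)<.06)&(X[...,2]>.07)&(X[...,2]<.077);P=X[m];print(len(P),np.median(P[:,2]))
E
```

```text
gx [ 0.51526179 -0.8570328 ]
[ 0.57806711 -0.02691101  0.24045378]
clock 26.70 pos [ 0.578  -0.0272  0.2399]  d(cm) [ 0.02 -0.02 -0.05] F [-0.2  0.5  5. ] w 0.0209 gf 100.0 j7 -1.29 toolz [ 0.001  0.    -1.   ]
hub [-0.0016  0.0023] red cen -0.019 edges -0.105 0.070 needle -0.025 tail 0.068
hub [-0.0016  0.0021] red cen -0.017 edges -0.100 0.070 needle -0.019 tail 0.060
hub [-0.0016  0.0022] red cen -0.018 edges -0.100 0.070 needle -0.023 tail 0.061
[-0.1040768   0.91153107  5.47919676]
29 0.07355940256479929[ WARN:0@19.001] global loadsave.cpp:1063 imwrite_ Unsupported depth image for selected encoder is fallbacked to CV_8U.
```

View pics/j.png

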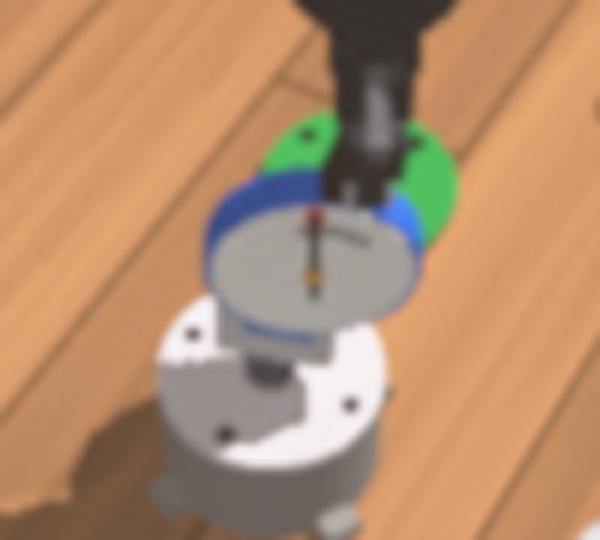

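The needle at (314,240) runs straight into the red mark at (315,214), and the foot rests on the stud with the cover level. The push has crept up to about 9 N, so I'll ease it slightly.

{"name": "send_rows", "arguments": {
  "steps": [
    {"dx": 0, "dy": 0, "dz": -0.02, "yaw": 0, "gripper": 0},
    {"dx": 0, "dy": 0, "dz": -0.04, "yaw": 0, "gripper": 0},
    {"dx": 0, "dy": 0, "dz": -0.04, "yaw": 0, "gripper": 0},
    {"dx": 0, "dy": 0, "dz": -0.04, "yaw": 0, "gripper": 0},
    {"dx": 0, "dy": 0, "dz": -0.04, "yaw": 0, "gripper": 0}
  ]
}}

```text
clock: 28.08
tcp_pos: [0.5778, -0.0273, 0.24]
orientation: [3.027, 0.84, -0.0]
contact_force: [1.4, 0.8, 3.5]
grip_width: 0.0205
gripper_force: 99.9
```

{"name": "send_rows", "arguments": {
  "steps": [
    {"dx": 0, "dy": 0, "dz": 0, "yaw": 0, "gripper": 0},
    {"dx": 0, "dy": 0, "dz": 0, "yaw": 0, "gripper": 0},
    {"dx": 0, "dy": 0, "dz": 0, "yaw": 0, "gripper": 0},
    {"dx": 0, "dy": 0, "dz": 0, "yaw": 0, "gripper": 0},
    {"dx": 0, "dy": 0, "dz": 0, "yaw": 0, "gripper": 0}
  ]
}}

```text
clock: 28.7
tcp_pos: [0.5778, -0.0273, 0.2401]
orientation: [3.027, 0.84, -0.0]
contact_force: [1.5, 0.6, 0.4]
grip_width: 0.0211
gripper_force: 99.8
```

{"name": "send_rows", "arguments": {
  "steps": [
    {"dx": 0, "dy": 0, "dz": 0, "yaw": 0, "gripper": 0},
    {"dx": 0, "dy": 0, "dz": 0, "yaw": 0, "gripper": 0},
    {"dx": 0, "dy": 0, "dz": 0, "yaw": 0, "gripper": 0},
    {"dx": 0, "dy": 0, "dz": 0, "yaw": 0, "gripper": 0},
    {"dx": 0, "dy": 0, "dz": 0, "yaw": 0, "gripper": 0}
  ]
}}

```text
clock: 29.32
tcp_pos: [0.5777, -0.0273, 0.2401]
orientation: [3.027, 0.84, -0.0]
contact_force: [0.2, 0.5, 1.7]
grip_width: 0.021
gripper_force: 99.8
```

```bash
python3 l2.py
```

```text
gx [ 0.51525626 -0.85703616]
[ 0.57806727 -0.02691127  0.24045378]
clock 29.32 pos [ 0.5777 -0.0273  0.2401]  d(cm) [ 0.05 -0.02 -0.04] F [0.2 0.5 1.7] w 0.0210 gf 99.8 j7 -1.28 toolz [-0. -0. -1.]
hub [-0.0014  0.0022] red cen -0.018 edges -0.105 0.075 needle -0.024 tail 0.059
hub [-0.0015  0.002 ] red cen -0.020 edges -0.105 0.065 needle -0.030 tail 0.078
```

Steady at about 5 N contact, with the needle on the mark. Handing in.

```bash
python3 -c "
from bench import workorder
print(workorder.hand_in())"
```

```text
the job is handed in; nothing more can be done
None
```

The job is handed in at about 29 s: the cover is seated level on the housing, and the gauge is held on the stud with about 5 N of contact and the needle within about 0.01 rad of the red mark by camera; no verdict came back.

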